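# Square up a stack of book boards and pin them with a binding post

## Task

Three loose book boards lie askew on the binding jig: with the near pusher and then the right one, push them gently but firmly up against the jig's two stops so that their edges are flush and square and their post holes line up; then take the brass binding post from the stand and pass it down through all three until its head rests on the top board. The waxed wood bruises: never press harder than about 20 N with gripper or post, and leave the other things alone.

Things in the scene. Friction and masses are not known exactly. Their poses are not given: they have to be found in the camera images.
- jig: Binding jig, fixed: flat aluminium bed from x = -130 to +90, y = -120 to +85 mm of its origin, which lies on its underside; bed top 16 mm higher. On it stand two rigid stop rails (see jig_corner), far and left, and opposite them two sliding pushers, jaw_near and jaw_right. A square well 44 x 44 mm in the bed at x = -30, y = +25 mm leaves room for the post's foot under the boards.
- jig_corner (a point): Middle of the range of the stops' corner, at bed top: jig x = +60, y = +50 mm. Dark steel rails 120 x 18 x 26 mm high, square to the jig: the far one's face looks to -x, the left one's to -y. Each is clamped anew for every job, up to 7 mm either way of this point (far one in x, left one in y); the setting is not reported: find it by touch.
- jaw_near: Steel pusher block sliding along the jig's +x, towards the far stop, at jig y = -12 mm; up to 60 mm travel, slides at 1 to 2 N and stays where left. 34 mm wide, 34 mm high (1 to 35 mm above the bed). Origin: middle of its flat back face; its own +x is the push direction; its nose of three free-turning rollers (16 mm across), one per board, ends 28 mm ahead of the back and meets the edges of all three boards. Push on its back until firm.
- jaw_right: The same kind of pusher, sliding along the jig's +y, towards the left stop, at jig x = 0. Origin: middle of its flat back; its own +x is the push direction (the jig's +y).
- board_low_center (a point): Centre (half-way up) of the lowest of three plywood book boards, each 110 (x) x 90 (y) x 10 mm, about 50 g, lying flat on the jig bed in one loose stack 30 mm high (top 46 mm above the bench), each askew by itself with its long side roughly along the jig's x. Axes are those of the board, z up.
- board_mid_center (a point): The same for the middle board.
- board_top_center (a point): The same for the top board; a small print is pasted on its upper face.
- board_low_hole (a point): Centre of the lowest board's post hole, at its upper face: a through hole 14 mm across with 1 mm chamfers, 35 mm to -x and 20 mm to +y of the board's centre. Axes of the board, z up.
- board_mid_hole (a point): The same for the middle board.
- board_top_hole (a point): The same for the top board: where the post goes in.
- post_head (a point): Centre of the grip head of the brass binding post, 120 g (z up along the post): head 22 mm across, 30 mm tall (15 mm above and below this point); below it a shank 12 mm across, 38 mm long, its last 5 mm tapering to 7 mm. It starts upright in one of the stand's two bores, head resting on the stand's top; lift it 40 mm to clear.
- stand_top (a point): Centre of the top of the fixed dark wooden stand, 60 (x) x 150 (y) mm, 50 mm high, with two upright 15 mm bores 45 mm either side of this point along its y: the post is in one, the awl in the other.
- post_foot (a point): Centre of the post's lower end, 53 mm below the head's centre.
- awl: Awl with a pear-shaped wooden handle 32 mm across, standing in the stand's other bore (90 mm from the post); its top is 108 mm above the bench. Origin at its lower end. Leave it alone.
- brush: Flat brush 200 mm long lying on the bench near the robot; origin under its middle. Leave it alone.
- tin: Empty foil tin 120 x 80 x 45 mm, off to the right; origin under its centre. Leave it alone.
- wax: Block of wax 100 x 65 x 30 mm, off to the left; origin under its centre. Leave it alone.
Mind the look-alikes: they are no part of the job. What is shaped like the part that bears board_top_center but black is not meant.

How it is judged (in metres and radians):
On the way, in this order (a step that is already met when the one before it is completed fails the run):
1. the three boards are squared up in the jig: holes within 2.2 mm of one another, edges square to the jig, pushed up towards both stops (horizontal distance between board_low_hole and board_mid_hole below 0.0022 m and horizontal distance between each of board_mid_hole, board_low_hole and board_top_hole below 0.0022 m and angle between the x axis of each of board_low_hole, board_mid_hole, board_top_hole and the x axis of jig, either way round below 0.025 rad and x of board_low_center in the frame of jig between -0.0045 and 0.0145 m and y of board_low_center in the frame of jig between -0.0045 and 0.0145 m and x of board_mid_center in the frame of jig between -0.0045 and 0.0145 m and y of board_mid_center in the frame of jig between -0.0045 and 0.0145 m and x of board_top_center in the frame of jig between -0.0045 and 0.0145 m and y of board_top_center in the frame of jig between -0.0045 and 0.0145 m), for 0.2 s.
2. the post stands through all three boards (z of post_foot in the frame of board_low_hole between -0.021 and -0.0155 m and horizontal distance between post_foot and board_low_hole below 0.003 m and angle between post_foot's own z axis and vertical below 0.07 rad), for 0.2 s.
At the end, for the whole second after the job is handed in: Boards flat in the jig corner (centres -4.5 to +14.5 mm of its middle in its x, y), square within 0.025 rad, holes within 2.2 mm of one another; post upright through all three, foot 15.5 to 21 mm below the lowest board's top and within 3 mm of its hole; released (all of step 1 and all of step 2 and z of board_top_center in the frame of jig below 0.043 m and angle between board_top_center's own z axis and vertical below 0.04 rad); the robot touches nothing.
It fails at once if a pusher is pressed with more than 25 N (contact force between the fingers and jaw_near above 25 N or contact force between the fingers and jaw_right above 25 N).
It fails at once if a board is pressed with more than 25 N by the gripper (contact force between the fingers and board_low above 25 N or contact force between the fingers and board_mid above 25 N or contact force between the fingers and board_top above 25 N).
It fails at once if the post is pressed against a board with more than 25 N (contact force between post and board_low above 25 N or contact force between post and board_mid above 25 N or contact force between post and board_top above 25 N).
It fails at once if awl, brush, tin or wax block is disturbed (distance of any of awl, brush, tin, wax from where it was at the start of the episode above 0.02 m).
It also fails if it takes over 70 s, if anything falls off the work surface, if the arm or the gripper's body presses on something with over 40 N, if the wrist force passes 120 N, or if a joint passes its speed limit or range.

## Robot

A 6-joint arm with a two-finger parallel gripper is mounted at the origin on the work surface. World frame = base frame: x ahead of the robot, y to its left, z up, the work surface at z = 0. Lengths are in m, angles in degrees, forces in N, time in s.
With the tool pointing down it reaches from about 0.3 to 0.75 m from the base axis. Payload 8.5 kg.
Tool frame: the origin (TCP) lies midway between the tips of the shut fingers; the grasp point (between the pads) lies env.tcp_to_grasp behind it (env.tcp_to_grasp is the distance from the TCP to the grasp point, in m); z points along the fingers, y is the line along which they close (so a half turn about z gives the same grasp; the last joint's range is limited). The gripper opens to 85 mm and grips with 20 to 120 N. Pads are 22 mm wide; open, the fingers measure 114 mm over their backs; the gripper's body (76 mm by 85 mm) begins 54 mm behind the grasp point. The pads swing forward as they close: fully open they stand 13 mm farther back than shut.
Start: joints at [52.294, 21.807, 74.336, -0, 83.858, -12.336], TCP at [0.236, 0.497, 0.231] pointing down, gripper open.
Joint ranges: [-178.18, 178.18], [-50.72, 133.34], [12.68, 142.11], [-81.47, 261.47], [9.98, 163.14], [-165.26, 165.26]. Speed limits (degrees/s): [136.94, 136.94, 180, 180, 180, 180].

## Interface

Orientations are given as a 3x3 rotation matrix whose columns are the frame's x, y, z axes.
In Python, from rig import observe, optics, job, env gives the robot as it stands. The module is installed in compiled form; this text tells all that it offers.
- The arm moves only by the shell command python3 -m jog 'ROWS' [FORCE]. ROWS is JSON, a list of rows, each a list of 7 numbers: the turn, a rotation vector about the tool's x, y, z in rad, then the shift along the tool's x, y, z in m, then the opening in per cent of the stroke, from 0 (shut) to 100 (fully open). A call has 1 to 10 rows; each row shifts and turns the commanded pose from where the row before left it, along the tool's axes as they then stand; what a row does not reach is not made up. A row lasts 1/8 s, in which the tool goes at most 62.5 mm and 10.7 degrees, less where a joint would pass 70% of its speed; a pose out of reach is approached as far as the arm can. A call is refused whole if a number of a shift passes 0.0625 or a number of a turn 0.188, either way. A call with a gripper value outside its range is refused whole. The fingers move at their own pace and stop on an object; FORCE is the grip in N (left out, the last holds). Time passes only in rows, so rows that do not move let the fingers close. It gives the time, the measured TCP pose, the force, the opening and the grip force at its end, in the units of the state.
- observe(): the state, without advancing time (a new reading comes with each control period).
- optics.get_image(name): name is "scene" or "top"; returns a dict with "pixels" (400x640x3 uint8, red, green, blue), "mtx" (3x3 intrinsics, pixels), "rvec" (rotation vector, rad) and "tvec" (3), from world to camera coordinates, as OpenCV has them. Camera axes: x right, y down, z forward; pixel columns grow to the right and rows downward; lengths in m; the calibration is good to about 2 mm. A picture is of the moment at which its call begins. There is no depth.
- job.close_job(): hands the job in; it is judged then, once.
The state is a dict: "time_s": time; "q": joint angles; "qvel": joint speeds; "joint_efforts": joint torques, N m; "position": TCP position; "tool_rot": TCP orientation; "ft_force": force on the tool from outside, world axes, zero at the start; "wrist_torque": the same for the moment, N m; "grip_width": finger opening in m; "gripper_force": force on a finger pad.
Only numpy, scipy, OpenCV 4.12 (cv2) and the standard library are available. Lean on these libraries where they do the work, as an engineer would, in place of code of your own. Each camera call takes 0.05 s, during which the arm holds its last target. There are 200 camera calls.

## Working session

There is one attempt and no reset: what is moved stays moved. The work goes in short steps, Python scripts to look and compute and a shell command to move; the robot and the scene stay as the last step left them, time stands still between calls to the robot, and variables do not carry over. Pictures are saved under pics/ and viewed, at most 10 in all, crops included, and the job is handed in when it is done.

```bash
mkdir -p pics
python3 - <<'E'
from rig import observe, optics, job, env
import cv2,numpy as np
s=observe();print(s['time_s'],s['position'],np.round(s['tool_rot'],3).tolist(),s['grip_width'],env.tcp_to_grasp)
for n in("scene","top"):
    d=optics.get_image(n);cv2.imwrite(f"pics/{n}0.png",d['pixels'][:,:,::-1])
    R=cv2.Rodrigues(np.array(d['rvec'],float))[0];print(n,d['mtx'],(-R.T@np.array(d['tvec']).ravel()),R.tolist())
E
```

```text
0.0 [0.23546158 0.49669974 0.23067652] [[-0.904, 0.428, -0.001], [0.428, 0.904, -0.001], [0.0, -0.002, -1.0]] 0.08535619538717151 0.0187
scene [[367.99666308   0.         325.97786971]
 [  0.         367.99666308 199.52674099]
 [  0.           0.           1.        ]] [ 1.21594075 -0.21066695  0.79780328] [[0.3500539197660969, 0.9366447258092335, -0.012605985488512272], [0.6597384049381884, -0.25607404404122625, -0.7065205736692931], [-0.6649868346862258, 0.23900364344946257, -0.7075802202661381]]
top [[422.80634002   0.         325.65598537]
 [  0.         422.80634002 199.7638361 ]
 [  0.           0.           1.        ]] [4.85480224e-01 5.88418859e-04 1.42132280e+00] [[-0.027464735993651734, -0.9994202865314162, -0.020119123893962344], [-0.9984708551098685, 0.02839348181578638, -0.04743165279161225], [0.04797540800208456, 0.018785661016801788, -0.9986718475891845]]
```

View pics/top0.png

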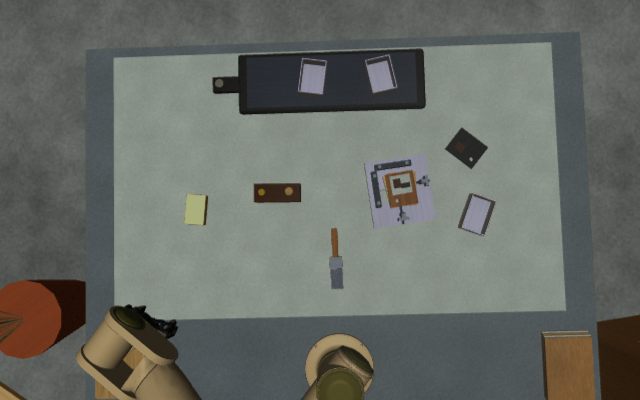

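View pics/scene0.png

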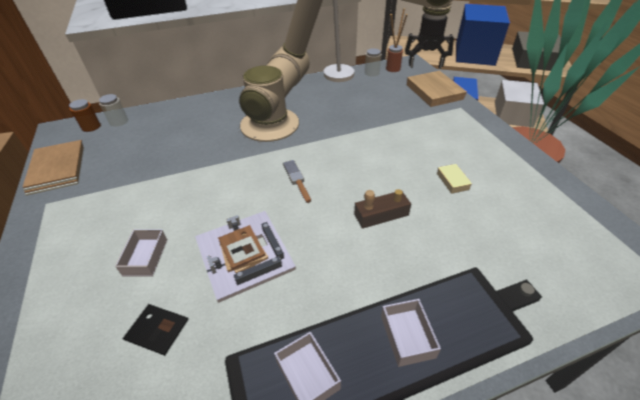

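The top view shows the jig at about (400,190), with the near pusher at (402,214) and the right one at (423,181). The stand is at (277,192), with items at (262,192) and (289,191). I'll zoom in on both areas.

Run:
```python
import cv2,numpy as np
t=cv2.imread('pics/top0.png');s=cv2.imread('pics/scene0.png')
a=cv2.resize(t[148:236,355:445],None,fx=6,fy=6,interpolation=cv2.INTER_CUBIC)
b=cv2.resize(t[175:210,245:310],None,fx=4,fy=4,interpolation=cv2.INTER_CUBIC)
c=cv2.resize(s[180:232,345:420],None,fx=3.4,fy=3.4,interpolation=cv2.INTER_CUBIC)
o=np.zeros((528,800,3),np.uint8);o[:a.shape[0],:a.shape[1]]=a;o[:b.shape[0],540:540+b.shape[1]]=b;o[200:200+c.shape[0],540:540+c.shape[1]]=c[:, :260]
cv2.imwrite('pics/crop0.png',o)
```

```text
(no output)
```

View pics/crop0.png

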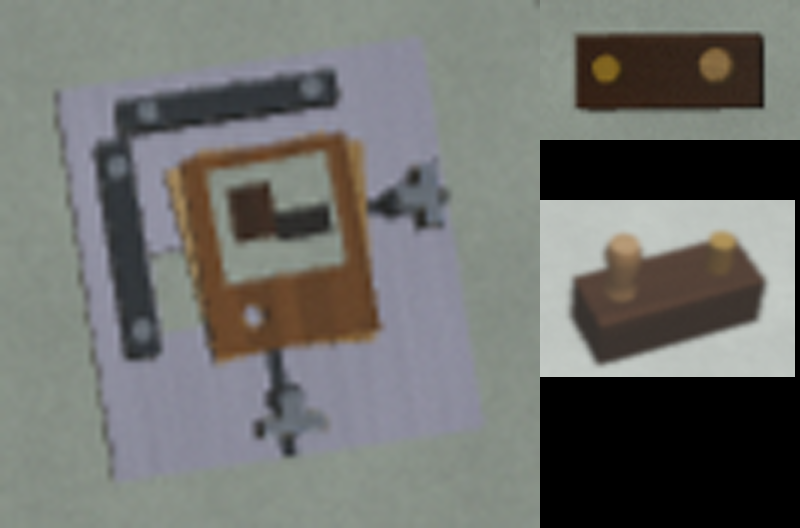

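Bed corners in the crop are (57,92), (425,38), (485,425) and (112,482). The post is the brass item on the right of the stand in the scene view, which is the left one in the top view. The awl is the taller wooden handle. Next I'll fit the poses.

```bash
cat > h.py <<'E'
from rig import observe, optics, job, env
import cv2,numpy as np
from scipy.optimize import least_squares
def cam(n):
    d=optics.get_image(n);return d,cv2.Rodrigues(np.array(d['rvec'],float))[0],np.array(d['tvec'],float).ravel()
def ray(c,uv,z):
    d,R,t=c;C=-R.T@t;v=R.T@np.linalg.inv(d['mtx'])@np.array([*uv,1.]);return C+v*(z-C[2])/v[2]
def proj(c,p):
    d,R,t=c;return cv2.projectPoints(np.atleast_2d(np.array(p,float)),R,t,np.array(d['mtx']),None)[0][:,0]
E
python3 - <<'E'
from h import *
c=cam("top");sc=cam("scene")
cr=lambda p:((p[0]+.5)/6-.5+355,(p[1]+.5)/6-.5+148)
W=np.array([ray(c,cr(p),.016)[:2] for p in[(57,92),(425,38),(485,425),(112,482)]])
L=np.array([[90,85],[90,-120],[-130,-120],[-130,85]])/1e3
f=lambda v:((L@np.array([[np.cos(v[2]),np.sin(v[2])],[-np.sin(v[2]),np.cos(v[2])]])+v[:2])-W).ravel()
r=least_squares(f,[.5,-.2,.1]);x,y,a=r.x;print('jig',r.x,np.degrees(a),np.round(r.fun*1e3,1))
Rj=np.array([[np.cos(a),-np.sin(a)],[np.sin(a),np.cos(a)]])
inv=lambda p,z:np.round((Rj.T@(ray(c,cr(p),z)[:2]-r.x[:2]))*1e3,1)
print('near jaw back-ish',inv((290,430),.05),inv((290,455),.03),inv((278,385),.051))
print('right jaw',inv((447,195),.05),inv((400,200),.05))
print('hole top',inv((253,316),.046),'board corners',[inv(p,.046).tolist() for p in[(180,162),(345,135),(380,335),(213,360)]])
print('far stop face',inv((235,128),.042),'left face',inv((150,250),.042))
print('world Jx',Rj[:,0],'near back guess x-80',r.x[:2]+Rj@[-.1,-.012])
cb=lambda p:((p[0]-540+.5)/4-.5+245,(p[1]+.5)/4-.5+175)
ph=ray(c,cb((606,68)),.08);print('post',ph)
print('awl',ray(c,cb((715,65)),.1))
print('post in scene',proj(sc,[ph]), 'crop expected', 345+(722-540)/3.4,180+(240-200)/3.4)
# refine via circle
E
```

```text
jig [ 0.5940864  -0.1992109   0.11520921] 6.601001617485125 [ 1.4  0.1  1.   1.2 -2.3  0.5 -0.1 -1.8]
near jaw back-ish [-114.6   -9. ] [-128.5  -10.1] [-89.7  -6.1]
right jaw [  -1.3 -111.7] [ -0.3 -86.3]
hole top [-50.9   0.8] board corners [[37.5, 27.4], [39.1, -63.1], [-70.9, -65.3], [-71.4, 25.8]]
far stop face [51.9 -5.5] left face [-7.3 50.1]
world Jx [0.99337076 0.11495452] near back guess x-80 [ 0.49612878 -0.2226268 ]
post [0.58174505 0.23087745 0.08      ]
awl [0.5801956  0.14164003 0.1       ]
post in scene [[397.29598205 190.87805904]] crop expected 398.52941176470586 191.76470588235293
```

```bash
python3 -m jog '[[0,0,-0.1857,0,0,0,0],[0,0,-0.1857,0,0,0,0],[0,0,-0.1857,0,0,0,0],[0,0,0,-0.05,-0.05,0,0],[0,0,0,-0.05,-0.05,0,0],[0,0,0,-0.03,-0.06,0,0],[0,0,0,0,-0.06,0,0],[0,0,0,0,-0.06,0,0],[0,0,0,0,-0.06,0,0],[0,0,0,0,-0.06,0,0]]' 30
python3 -m jog '[[0,0,0,0,-0.06,0,0],[0,0,0,0,-0.06,0,0],[0,0,0,0,-0.06,0,0],[0,0,0,0,-0.06,0,0],[0,0,0,0,-0.06,0,0],[0,0,0,0,-0.055,0,0],[0,0,0,0,0,0,0]]'
cat >> h.py <<'E'
J=np.array([.5941,-.1992]);a=.1152
Rj=np.array([[np.cos(a),-np.sin(a)],[np.sin(a),np.cos(a)]])
def st():
    s=observe();p=np.array(s['position']);R=np.array(s['tool_rot'])
    print('t',s['time_s'],'tcp jig mm',np.round(Rj.T@(p[:2]-J)*1e3,1),'z',round(p[2]*1e3,1),'yaw err deg',round(np.degrees(np.arctan2(R[1,1],R[0,1])-a)-90,2),'tilt',np.round(R[:2,2],4),'F jig',np.round(Rj.T@np.array(s['ft_force'])[:2],1),round(s['ft_force'][2],1),'w',round(s['grip_width'],4),'gf',s['gripper_force'],'q6',round(s['q'][5]),'T',np.round(s['wrist_torque'],2))
E
python3 -c "from h import *;st()"
```

```text
time_s: 1.45
position: [0.3949, 0.1266, 0.2314]
tool_rot: [[-0.993, -0.114, 0.0], [-0.114, 0.993, -0.0], [-0.0, -0.0, -1.0]]
ft_force: [0.6, -0.4, -0.0]
grip_width: -0.0001
gripper_force: 0.0
time_s: 2.33
position: [0.4355, -0.2274, 0.2306]
tool_rot: [[-0.994, -0.11, -0.001], [-0.11, 0.994, 0.0], [0.001, 0.0, -1.0]]
ft_force: [0.4, 0.2, -0.1]
grip_width: -0.0001
gripper_force: 0.0
t 2.325 tcp jig mm [-160.8   -9.8] z 230.6 yaw err deg -0.29 tilt [-0.0006  0.0001] F jig [0.4 0.2] -0.1 w -0.0001 gf 0.0 q6 -138 T [0.08 0.02 0.  ]
```

```bash
python3 -m jog '[[0,0,0,0,0,0.06,0],[0,0,0,0,0,0.06,0],[0,0,0,0,0,0.06,0],[0,0,0,0,-0.0015,0.0185,0],[0,0,0,-0.005,0,0,0],[0,0,0,-0.005,0,0,0],[0,0,0,-0.005,0,0,0],[0,0,0,0,0,0,0]]'
python3 - <<'E'
from h import *
st();d,R,t=c=cam("top");i=cv2.resize(d['pixels'][148:236,355:445,::-1],None,fx=6,fy=6,interpolation=cv2.INTER_CUBIC)
d=cam("scene")[0];k=cv2.resize(d['pixels'][190:310,185:305,::-1],None,fx=4,fy=4,interpolation=cv2.INTER_CUBIC)[:, :255]
k=cv2.resize(d['pixels'][205:285,195:265,::-1],None,fx=3.6,fy=3.6,interpolation=cv2.INTER_CUBIC)
o=np.zeros((528,795,3),np.uint8);o[:,:540]=i;o[:k.shape[0],540:540+k.shape[1]]=k;cv2.imwrite('pics/b.png',o)
E
```

```text
time_s: 3.32
position: [0.4513, -0.2241, 0.0336]
tool_rot: [[-0.993, -0.115, 0.001], [-0.115, 0.993, -0.001], [-0.001, -0.001, -1.0]]
ft_force: [-0.3, -0.3, -1.2]
grip_width: 0.0002
gripper_force: 0.0
t 3.325 tcp jig mm [-144.8   -8.3] z 33.6 yaw err deg -0.02 tilt [ 0.0013 -0.0011] F jig [-0.3 -0.3] -1.2 w 0.0002 gf 0.0 q6 -136 T [ 0.02 -0.01  0.01]
```

View pics/b.png

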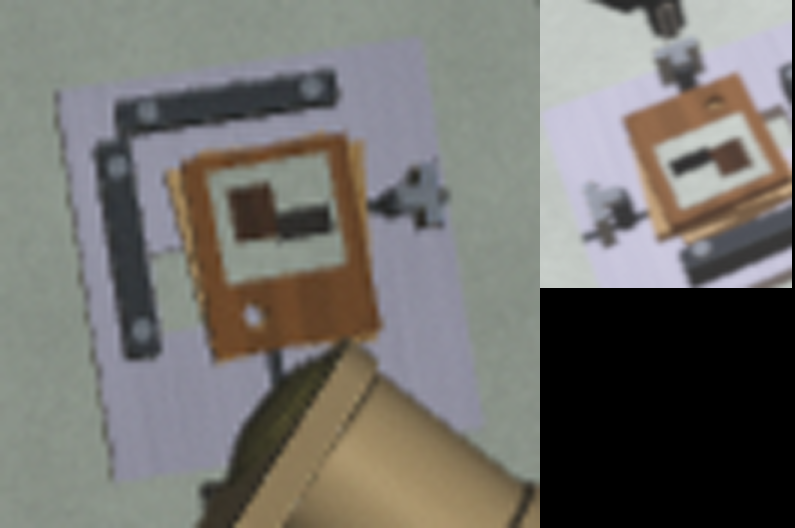

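The fingers (scene crop, about (665,15)) stand behind the near jaw at (680,60). I'll advance slowly.

```bash
python3 -m jog '[[0,0,0,-0.004,-0.002,0,0],[0,0,0,-0.004,-0.001,0,0],[0,0,0,-0.004,0,0,0],[0,0,0,-0.004,0,0,0],[0,0,0,-0.004,0,0,0],[0,0,0,-0.004,0,0,0],[0,0,0,0,0,0,0]]' >/dev/null
python3 -c "from h import *;st()"
python3 -m jog '[[0,0,0,-0.003,0,0,0],[0,0,0,-0.003,0,0,0],[0,0,0,-0.003,0,0,0],[0,0,0,0,0,0,0]]' > /dev/null
python3 -c "from h import *;st()"
```

```text
t 4.3 tcp jig mm [-121.1  -11.2] z 32.8 yaw err deg -0.04 tilt [ 0.0002 -0.    ] F jig [ 1.1 -0.4] -0.6 w -0.0 gf 0.0 q6 -135 T [-0.02  0.02 -0.05]
t 4.8 tcp jig mm [-112.   -11.3] z 32.8 yaw err deg -0.04 tilt [ 0.0006 -0.0002] F jig [-0.1  0.5] 0.4 w 0.0002 gf 0.0 q6 -134 T [-0.04 -0.04 -0.02]
```

```bash
for i in 1 ; do python3 -m jog '[[0,0,0,-0.002,0,0,0],[0,0,0,-0.002,0,0,0],[0,0,0,0,0,0,0]]' >/dev/null; python3 -c "from h import *;st()"; python3 -m jog '[[0,0,0,-0.002,0,0,0],[0,0,0,-0.002,0,0,0],[0,0,0,0,0,0,0]]' >/dev/null; python3 -c "from h import *;st()"; done
```

```text
t 5.175 tcp jig mm [-108.1  -11.3] z 32.9 yaw err deg -0.05 tilt [ 0.0005 -0.0002] F jig [ 0.2 -0.5] 0.6 w -0.0003 gf 0.0 q6 -134 T [-0.02  0.01  0.07]
t 5.55 tcp jig mm [-104.1  -11.2] z 32.8 yaw err deg -0.05 tilt [ 0.0004 -0.0001] F jig [-0.6 -1.1] -0.2 w -0.0 gf 0.1165964431129396 q6 -133 T [-0.01  0.04 -0.  ]
```

```bash
for i in 1 ; do python3 -m jog '[[0,0,0,-0.0015,0,0,0],[0,0,0,-0.0015,0,0,0],[0,0,0,0,0,0,0]]' >/dev/null; python3 -c "from h import *;st()"; python3 -m jog '[[0,0,0,-0.001,0,0,0],[0,0,0,-0.001,0,0,0],[0,0,0,0,0,0,0]]' >/dev/null; python3 -c "from h import *;st()"; done
python3 - <<'E'
from h import *
d=cam("top")[0];i=cv2.resize(d['pixels'][148:236,355:445,::-1],None,fx=6,fy=6,interpolation=cv2.INTER_CUBIC)
d=cam("scene")[0]
k=cv2.resize(d['pixels'][205:285,195:265,::-1],None,fx=3.6,fy=3.6,interpolation=cv2.INTER_CUBIC)
o=np.zeros((528,795,3),np.uint8);o[:,:540]=i;o[:k.shape[0],540:540+k.shape[1]]=k;cv2.imwrite('pics/c.png',o)
E
```

```text
t 5.925 tcp jig mm [-101.2  -11.2] z 32.8 yaw err deg -0.05 tilt [ 0.0003 -0.0001] F jig [-1.  -0.2] 0.2 w -0.0 gf 0.2712532505393028 q6 -133 T [-0.03  0.09 -0.02]
t 6.3 tcp jig mm [-99.3 -11.2] z 32.8 yaw err deg -0.05 tilt [ 0.0002 -0.    ] F jig [-1.6  0.1] 0.6 w 0.0001 gf 0.4716622643172741 q6 -133 T [0.   0.13 0.07]
```

View pics/c.png

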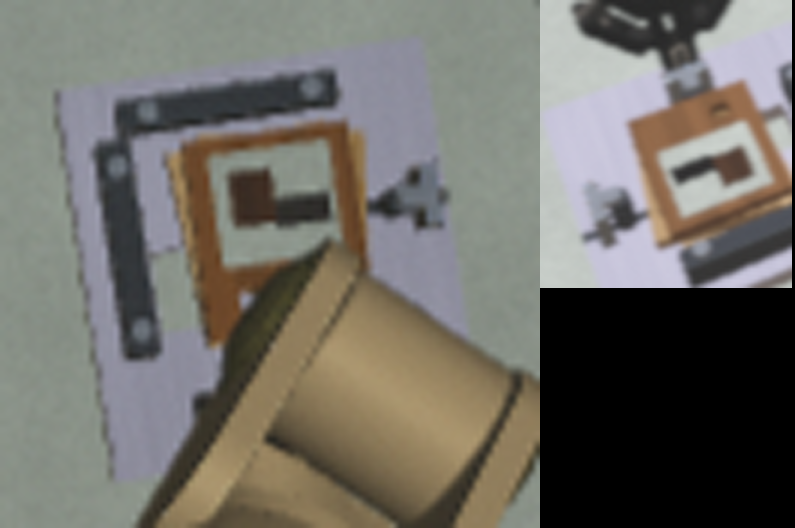

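The boards are moving: the top board's far edge has gone from about y=162/135 to 140/123 in the crop. I'll continue in fine steps.

```bash
python3 -m jog '[[0,0,0,-0.001,0,0,0],[0,0,0,-0.001,0,0,0],[0,0,0,0,0,0,0]]' >/dev/null; python3 -c "from h import *;st()"; python3 -m jog '[[0,0,0,-0.001,0,0,0],[0,0,0,-0.001,0,0,0],[0,0,0,0,0,0,0]]' >/dev/null; python3 -c "from h import *;st()"; python3 -m jog '[[0,0,0,-0.0007,0,0,0],[0,0,0,0,0,0,0]]' >/dev/null; python3 -c "from h import *;st()"
```

```text
t 6.775 tcp jig mm [-97.3 -11.2] z 32.8 yaw err deg -0.05 tilt [0.0002 0.    ] F jig [-1.6  1.3] 0.5 w 0.0002 gf 0.4858020320534706 q6 -133 T [-0.01  0.14 -0.02]
t 7.15 tcp jig mm [-95.3 -11.2] z 32.8 yaw err deg -0.05 tilt [ 0.0002 -0.    ] F jig [-1.5 -0.1] 0.9 w -0.0001 gf 0.4419340007007122 q6 -133 T [-0.    0.11  0.07]
t 7.4 tcp jig mm [-94.6 -11.2] z 32.8 yaw err deg -0.05 tilt [ 0.0001 -0.    ] F jig [-0.3  1. ] 1.5 w 0.0004 gf 0.6085884462663671 q6 -133 T [0.04 0.21 0.01]
```

```bash
python3 -m jog '[[0,0,0,-0.0007,0,0,0],[0,0,0,-0.0007,0,0,0],[0,0,0,0,0,0,0]]' >/dev/null; python3 -c "from h import *;st()"; python3 -m jog '[[0,0,0,-0.0007,0,0,0],[0,0,0,0,0,0,0]]' >/dev/null; python3 -c "from h import *;st()"; python3 -m jog '[[0,0,0,-0.0007,0,0,0],[0,0,0,0,0,0,0]]' >/dev/null; python3 -c "from h import *;st()"
```

```text
t 7.775 tcp jig mm [-93.2 -11.2] z 32.8 yaw err deg -0.05 tilt [ 0.0001 -0.    ] F jig [-0.8  0.6] 0.5 w 0.0002 gf 0.5886989758982963 q6 -133 T [ 0.07  0.15 -0.  ]
t 8.025 tcp jig mm [-92.7 -11.2] z 32.8 yaw err deg -0.05 tilt [-0.0002  0.    ] F jig [-2.8  0.5] 1.3 w -0.0002 gf 1.1691577755846083 q6 -133 T [-0.01  0.3  -0.03]
t 8.275 tcp jig mm [-91.9 -11.2] z 32.8 yaw err deg -0.05 tilt [-0.0001  0.0001] F jig [-1.7 -0.1] 1.0 w 0.0003 gf 1.254089456051588 q6 -133 T [-0.03  0.47  0.05]
```

```bash
python3 -m jog '[[0,0,0,-0.0007,0,0,0],[0,0,0,0,0,0,0]]' >/dev/null; python3 -c "from h import *;st()"; python3 -m jog '[[0,0,0,-0.0005,0,0,0],[0,0,0,0,0,0,0]]' >/dev/null; python3 -c "from h import *;st()"; python3 -m jog '[[0,0,0,-0.0005,0,0,0],[0,0,0,0,0,0,0]]' >/dev/null; python3 -c "from h import *;st()"
```

```text
t 8.525 tcp jig mm [-91.2 -11.2] z 32.8 yaw err deg -0.05 tilt [-0.0001  0.    ] F jig [-3.3  0.5] 2.0 w 0.0004 gf 1.3880229368805885 q6 -132 T [-0.01  0.39  0.  ]
t 8.775 tcp jig mm [-90.8 -11.2] z 32.8 yaw err deg -0.05 tilt [-0.0003  0.0001] F jig [-3.9  1.1] 2.2 w -0.0003 gf 1.9322185590863228 q6 -132 T [0.03 0.65 0.03]
t 9.025 tcp jig mm [-90.3 -11.2] z 32.8 yaw err deg -0.05 tilt [-0.0002  0.0001] F jig [-4.8  1. ] 2.5 w -0.0002 gf 2.141170408576727 q6 -132 T [0.01 0.68 0.01]
```

```bash
python3 -m jog '[[0,0,0,-0.0005,0,0,0],[0,0,0,0,0,0,0]]' >/dev/null; python3 -c "from h import *;st()"; python3 -m jog '[[0,0,0,-0.0005,0,0,0],[0,0,0,0,0,0,0]]' >/dev/null; python3 -c "from h import *;st()"; python3 -m jog '[[0,0,0,-0.0004,0,0,0],[0,0,0,0,0,0,0]]' >/dev/null; python3 -c "from h import *;st()"
```

```text
t 9.275 tcp jig mm [-89.8 -11.2] z 32.8 yaw err deg -0.05 tilt [-0.0003  0.0001] F jig [-5.4 -0. ] 2.3 w -0.0002 gf 2.46572507545352 q6 -132 T [-0.    0.78 -0.04]
t 9.525 tcp jig mm [-89.3 -11.2] z 32.8 yaw err deg -0.05 tilt [-0.0003  0.0001] F jig [-4.7  0.8] 1.7 w 0.0002 gf 2.5258412025868893 q6 -132 T [0.01 0.85 0.03]
t 9.775 tcp jig mm [-89.  -11.2] z 32.8 yaw err deg -0.05 tilt [-0.0006  0.0001] F jig [-5.2  0.3] 1.7 w -0.0 gf 2.7164825052022934 q6 -132 T [-0.    0.88 -0.09]
```

```bash
python3 -m jog '[[0,0,0,-0.0006,0,0,0],[0,0,0,0,0,0,0]]' >/dev/null; python3 -c "from h import *;st()"; python3 -m jog '[[0,0,0,-0.0006,0,0,0],[0,0,0,0,0,0,0]]' >/dev/null; python3 -c "from h import *;st()"; python3 -m jog '[[0,0,0,-0.0006,0,0,0],[0,0,0,0,0,0,0]]' >/dev/null; python3 -c "from h import *;st()"
```

```text
t 10.025 tcp jig mm [-88.5 -11.2] z 32.8 yaw err deg -0.04 tilt [-0.0008  0.0001] F jig [-6.2  0.6] 3.6 w -0.0002 gf 3.169155567884445 q6 -132 T [-0.04  0.99 -0.01]
t 10.275 tcp jig mm [-88.4 -11.2] z 32.8 yaw err deg -0.04 tilt [-0.002   0.0002] F jig [-8.9 -0. ] 5.5 w 0.0003 gf 4.630107767879963 q6 -132 T [-0.23  1.44  0.03]
t 10.525 tcp jig mm [-88.4 -11.1] z 32.8 yaw err deg -0.04 tilt [-0.0033  0.0003] F jig [-12.   -0.3] 6.3 w -0.0 gf 6.145723611116409 q6 -132 T [-0.31  1.9  -0.  ]
```

Run:
```python
from h import *
d=cam("top")[0];i=cv2.resize(d['pixels'][148:236,355:445,::-1],None,fx=6,fy=6,interpolation=cv2.INTER_CUBIC)
d=cam("scene")[0]
k=cv2.resize(d['pixels'][205:285,195:265,::-1],None,fx=3.6,fy=3.6,interpolation=cv2.INTER_CUBIC)
o=np.zeros((528,795,3),np.uint8);o[:,:540]=i;o[:k.shape[0],540:540+k.shape[1]]=k;cv2.imwrite('pics/d.png',o)
```

```text
(no output)
```

View pics/d.png

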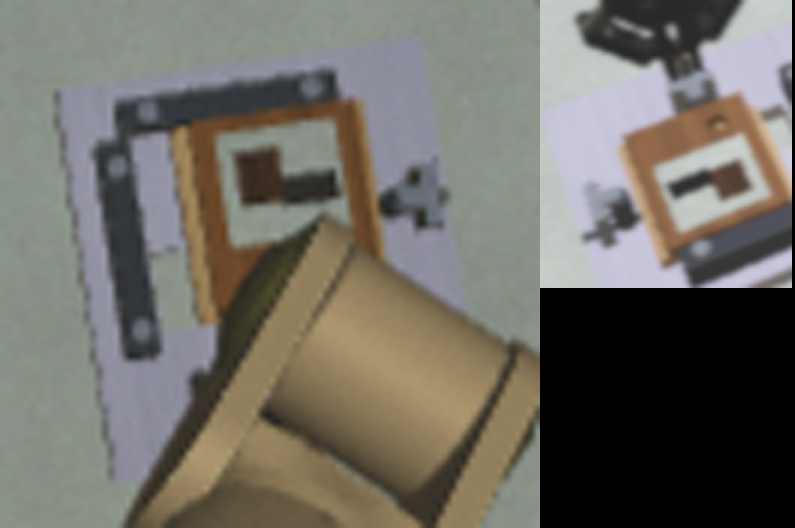

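Firm at 12 N: the boards are flush with the far stop and the jaw has stalled at TCP x = -88.4. Next is the right pusher.

```bash
python3 -m jog '[[0,0,0,0.01,0,0,0],[0,0,0,0.02,0,0,0],[0,0,0,0,0,-0.05,0],[0,0,0,0,0,-0.05,0],[0,0,0,0,-0.05,0,0],[0,0,0,-0.04,-0.05,0,0],[0,0,0,-0.04,-0.036,0,0],[0,0,0,-0.04,0,0,0],[0,0,0,0,0,0,0]]' >/dev/null;python3 -c "from h import *;st()"
```

```text
t 11.75 tcp jig mm [   4.1 -145.9] z 131.7 yaw err deg 0.05 tilt [0.0016 0.0001] F jig [-0.8  0.7] -0.2 w -0.0 gf 0.0 q6 -135 T [-0.    0.02  0.02]
```

```bash
python3 -m jog '[[0,0,0,0.004,0,0.05,0],[0,0,0,0,0,0.049,0],[0,0,0,0,0.003,0,0],[0,0,0,0,0.003,0,0],[0,0,0,0,0.003,0,0],[0,0,0,0,0,0,0]]' >/dev/null;python3 -c "from h import *;st()"; python3 -m jog '[[0,0,0,0,0.002,0,0],[0,0,0,0,0.002,0,0],[0,0,0,0,0.002,0,0],[0,0,0,0,0,0,0]]' >/dev/null;python3 -c "from h import *;st()"; python3 -m jog '[[0,0,0,0,0.002,0,0],[0,0,0,0,0.002,0,0],[0,0,0,0,0.002,0,0],[0,0,0,0,0,0,0]]' >/dev/null;python3 -c "from h import *;st()"
```

```text
t 12.5 tcp jig mm [  -1.5 -137.2] z 35.5 yaw err deg -0.03 tilt [ 0.002  -0.0016] F jig [-0.5  0.3] 0.8 w -0.0002 gf 0.0 q6 -135 T [ 0.02 -0.04 -0.02]
t 13.0 tcp jig mm [  -2.  -130.9] z 33.8 yaw err deg -0.04 tilt [-0.0001  0.0001] F jig [-0.3 -0.7] -0.6 w -0.0003 gf 0.0 q6 -135 T [0.01 0.05 0.03]
t 13.5 tcp jig mm [  -2.  -124.9] z 33.8 yaw err deg -0.04 tilt [-0.0001  0.0001] F jig [-0.2 -0.8] 0.3 w -0.0001 gf 0.0 q6 -134 T [ 0.07  0.03 -0.07]
```

```bash
python3 -m jog '[[0,0,0,-0.001,0.002,0,0],[0,0,0,0,0.002,0,0],[0,0,0,0,0.002,0,0],[0,0,0,0,0.002,0,0],[0,0,0,0,0.002,0,0],[0,0,0,0,0,0,0]]' >/dev/null;python3 -c "from h import *;st()"; python3 -m jog '[[0,0,0,0,0.002,0,0],[0,0,0,0,0.002,0,0],[0,0,0,0,0.002,0,0],[0,0,0,0,0.002,0,0],[0,0,0,0,0,0,0]]' >/dev/null;python3 -c "from h import *;st()"; python3 -m jog '[[0,0,0,0,0.002,0,0],[0,0,0,0,0.002,0,0],[0,0,0,0,0.002,0,0],[0,0,0,0,0,0,0]]' >/dev/null;python3 -c "from h import *;st()"
```

```text
t 14.25 tcp jig mm [  -1. -115.] z 33.9 yaw err deg -0.05 tilt [0.     0.0001] F jig [0.4 0.3] -1.1 w 0.0002 gf 0.5155337601900101 q6 -134 T [-0.13 -0.1   0.  ]
t 14.875 tcp jig mm [  -1.1 -106.7] z 33.8 yaw err deg -0.04 tilt [-0.0003  0.0005] F jig [ 0.7 -0.6] -0.4 w -0.0002 gf 0.19640838727355003 q6 -133 T [-0.1  -0.07  0.07]
t 15.375 tcp jig mm [  -1.1 -100.8] z 33.8 yaw err deg -0.04 tilt [-0.0003  0.0004] F jig [-0.3 -0.5] -0.8 w -0.0002 gf 0.3472122084349394 q6 -133 T [-0.14  0.01 -0.01]
```

```bash
python3 -m jog '[[0,0,0,0,0.0015,0,0],[0,0,0,0,0.0015,0,0],[0,0,0,0,0.0015,0,0],[0,0,0,0,0,0,0]]' >/dev/null;python3 -c "from h import *;st()"; python3 -m jog '[[0,0,0,0,0.0015,0,0],[0,0,0,0,0.0015,0,0],[0,0,0,0,0,0,0]]' >/dev/null;python3 -c "from h import *;st()"; python3 -m jog '[[0,0,0,0,0.001,0,0],[0,0,0,0,0.001,0,0],[0,0,0,0,0,0,0]]' >/dev/null;python3 -c "from h import *;st()"
```

```text
t 15.875 tcp jig mm [ -1.1 -96.4] z 33.8 yaw err deg -0.04 tilt [-0.0003  0.0003] F jig [-1.  -0.7] 0.3 w -0.0003 gf 0.5873682908713818 q6 -133 T [-0.13  0.04  0.06]
t 16.25 tcp jig mm [ -1.1 -93.4] z 33.8 yaw err deg -0.04 tilt [-0.0002  0.0002] F jig [-1.1 -0.9] 0.6 w -0.0003 gf 0.6117730401456356 q6 -132 T [-0.18  0.07 -0.04]
t 16.625 tcp jig mm [ -1.  -91.5] z 33.9 yaw err deg -0.05 tilt [-0.0001  0.0001] F jig [-0.4 -1.2] -0.3 w 0.0004 gf 0.7858040370047092 q6 -132 T [-0.29  0.14  0.03]
```

```bash
python3 -m jog '[[0,0,0,0,0.001,0,0],[0,0,0,0,0.001,0,0],[0,0,0,0,0,0,0]]' >/dev/null;python3 -c "from h import *;st()"; python3 -m jog '[[0,0,0,0,0.001,0,0],[0,0,0,0,0.001,0,0],[0,0,0,0,0,0,0]]' >/dev/null;python3 -c "from h import *;st()"; python3 -m jog '[[0,0,0,0,0.001,0,0],[0,0,0,0,0,0,0]]' >/dev/null;python3 -c "from h import *;st()"; python3 -m jog '[[0,0,0,0,0.001,0,0],[0,0,0,0,0,0,0]]' >/dev/null;python3 -c "from h import *;st()"
```

```text
t 17.0 tcp jig mm [ -1.  -89.4] z 33.8 yaw err deg -0.05 tilt [-0.0001  0.0002] F jig [-0.1 -1.5] 0.6 w -0.0 gf 0.7590395025908947 q6 -132 T [-0.26  0.15  0.06]
t 17.375 tcp jig mm [ -1.  -87.5] z 33.8 yaw err deg -0.05 tilt [-0.0001  0.0002] F jig [-0.5 -1.9] 0.7 w -0.0 gf 0.7420485466718674 q6 -132 T [-0.25  0.12  0.04]
t 17.625 tcp jig mm [ -1.  -86.5] z 33.8 yaw err deg -0.05 tilt [-0.0001  0.0001] F jig [-0.5 -2.1] 0.1 w 0.0001 gf 0.8008678257465363 q6 -132 T [-0.21  0.09 -0.03]
t 17.875 tcp jig mm [ -1.  -85.5] z 33.8 yaw err deg -0.05 tilt [-0.0001  0.0001] F jig [-1.2 -1.4] 0.2 w -0.0001 gf 0.8155081607401371 q6 -132 T [-0.23  0.12  0.02]
```

```bash
python3 -m jog '[[0,0,0,0,0.001,0,0],[0,0,0,0,0.001,0,0],[0,0,0,0,0,0,0]]' >/dev/null;python3 -c "from h import *;st()"; python3 -m jog '[[0,0,0,0,0.001,0,0],[0,0,0,0,0.001,0,0],[0,0,0,0,0,0,0]]' >/dev/null;python3 -c "from h import *;st()"; python3 -m jog '[[0,0,0,0,0.001,0,0],[0,0,0,0,0,0,0]]' >/dev/null;python3 -c "from h import *;st()"; python3 -m jog '[[0,0,0,0,0.001,0,0],[0,0,0,0,0,0,0]]' >/dev/null;python3 -c "from h import *;st()"
```

```text
t 18.25 tcp jig mm [ -1.  -83.4] z 33.8 yaw err deg -0.05 tilt [-0.0001  0.0002] F jig [-0.5 -2.3] 0.3 w -0.0002 gf 0.8079947903752327 q6 -132 T [-0.23  0.1   0.04]
t 18.625 tcp jig mm [ -1.  -81.4] z 33.8 yaw err deg -0.05 tilt [-0.0001  0.0002] F jig [-1.8 -2. ] -0.8 w -0.0 gf 0.7968639023602009 q6 -132 T [-0.27  0.12  0.02]
t 18.875 tcp jig mm [ -1.  -80.5] z 33.8 yaw err deg -0.04 tilt [-0.0001  0.0001] F jig [-0.5 -1.6] 0.3 w -0.0002 gf 0.8632651716470718 q6 -132 T [-0.28  0.12  0.07]
t 19.125 tcp jig mm [ -1.  -79.5] z 33.8 yaw err deg -0.05 tilt [-0.0001  0.0001] F jig [-1.3 -1.7] 0.2 w 0.0001 gf 0.8828871510922909 q6 -132 T [-0.28  0.13 -0.02]
```

```bash
python3 -m jog '[[0,0,0,0,0.001,0,0],[0,0,0,0,0.001,0,0],[0,0,0,0,0,0,0]]' >/dev/null;python3 -c "from h import *;st()"; python3 -m jog '[[0,0,0,0,0.0008,0,0],[0,0,0,0,0,0,0]]' >/dev/null;python3 -c "from h import *;st()"; python3 -m jog '[[0,0,0,0,0.0008,0,0],[0,0,0,0,0,0,0]]' >/dev/null;python3 -c "from h import *;st()"; python3 -m jog '[[0,0,0,0,0.0008,0,0],[0,0,0,0,0,0,0]]' >/dev/null;python3 -c "from h import *;st()"
```

```text
t 19.5 tcp jig mm [ -1.  -78.5] z 33.9 yaw err deg -0.06 tilt [ 0.0006 -0.0018] F jig [-2.1 -7.5] -1.4 w -0.0001 gf 3.1082510948181152 q6 -131 T [-1.01  0.11 -0.  ]
t 19.75 tcp jig mm [ -1.  -78.5] z 33.9 yaw err deg -0.08 tilt [ 0.0011 -0.003 ] F jig [-1.  -9.6] -1.8 w 0.0 gf 4.514785408973694 q6 -131 T [-1.44  0.04 -0.03]
t 20.0 tcp jig mm [ -1.  -78.4] z 33.9 yaw err deg -0.09 tilt [ 0.0015 -0.0042] F jig [ -0.9 -11.9] -2.7 w -0.0002 gf 5.92278875032207 q6 -131 T [-1.98  0.01  0.05]
t 20.25 tcp jig mm [ -1.  -78.3] z 33.9 yaw err deg -0.11 tilt [ 0.002  -0.0054] F jig [ -1.2 -13.9] -6.0 w -0.0001 gf 7.337865969384438 q6 -131 T [-2.41 -0.06  0.06]
```

Firm at 14 N. Backing off to a spot clear of both views, so I can measure the hole and the post.

```bash
python3 -m jog '[[0,0,0,0,-0.01,0,0],[0,0,0,0,-0.015,0,0],[0,0,0,0,0,-0.06,0],[0,0,0,0,0,-0.06,0],[0,0,0,0.03,0.05,-0.02,40],[0,0,0,0.04,0.06,0,40],[0,0,0,0.04,0.06,0,40],[0,0,0,0.04,0.06,0,40],[0,0,0,0.01,0.04,0,40],[0,0,0,0,0,0,40]]' 30 >/dev/null
python3 - <<'E'
from h import *
st();d=cam("top")[0]['pixels'][:,:,::-1];e=cam("scene")[0]['pixels'][:,:,::-1]
cv2.imwrite('pics/top1.png',d);cv2.imwrite('pics/scene1.png',e)
r=lambda im,f:cv2.resize(im,None,fx=f,fy=f,interpolation=cv2.INTER_CUBIC)
o=np.zeros((590,800,3),np.uint8)
def put(im,y,x):o[y:y+im.shape[0],x:x+im.shape[1]]=im
put(r(d[155:220,365:430],6),0,0)      # 390x390
put(r(e[215:280,205:272],6),0,395)    # 390x402
put(r(d[180:204,250:304],7),395,0)    # 168x378
put(r(e[183:215,365:420],6),395,395)  # 192x330
cv2.imwrite('pics/e.png',o)
E
```

```text
t 21.5 tcp jig mm [-145.4  147.8] z 174.4 yaw err deg 0.1 tilt [0.0003 0.0005] F jig [ 1.7 -0.6] -1.2 w 0.0344 gf 0.0 q6 -121 T [-0.03 -0.03 -0.04]
```

View pics/e.png

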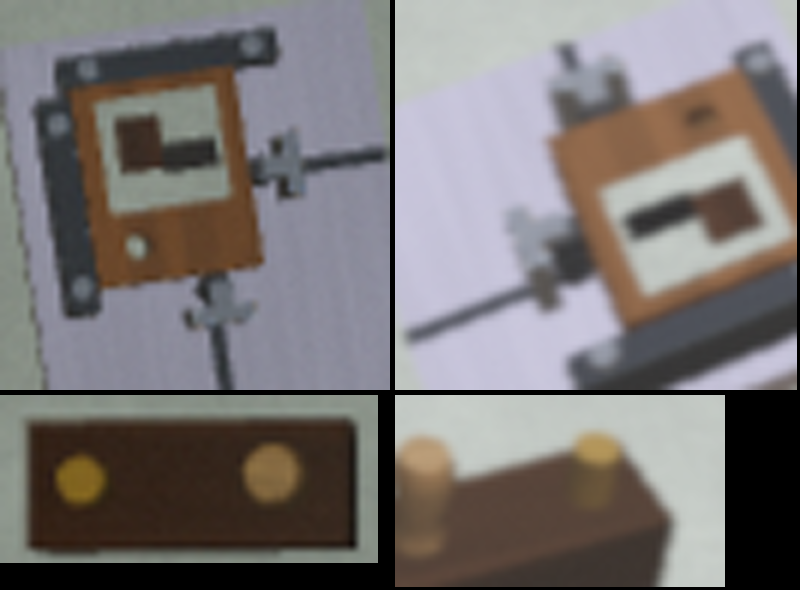

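The boards now look flush and square against both stops. The top hole is at crop (136,246), the post top at (80,480) in the top view and at (598,449) in the scene view.

Run:
```python
from h import *
T=cam("top");S=cam("scene")
f=lambda p,o,x0,y0,k:((p[0]-o[0]+.5)/k-.5+x0,(p[1]-o[1]+.5)/k-.5+y0)
t=lambda p:f(p,(0,0),365,155,6); s=lambda p:f(p,(395,0),205,215,6)
C=np.array([ray(T,t(p),.046)[:2] for p in[(72,90),(232,66),(262,262),(103,288)]])
L=np.array([[55,45],[55,-45],[-55,-45],[-55,45]])/1e3
rot=lambda a:np.array([[np.cos(a),-np.sin(a)],[np.sin(a),np.cos(a)]])
def fit(W):return least_squares(lambda v:(L@rot(v[2]).T+v[:2]-W).ravel(),[.6,-.2,.1])
r=fit(C);print('board top cam',r.x,np.degrees(r.x[2]),np.round(r.fun*1e3,1))
print('hole from corners',r.x[:2]+rot(r.x[2])@[-.035,.020],'direct top',ray(T,t((136,246)),.046)[:2],'scene',ray(S,s((702,116)),.046)[:2])
C2=np.array([ray(S,s(p),.046)[:2] for p in[(552,138),(740,70)]]);print('scene near corners R,L',C2,'expected',(L[2:]@rot(r.x[2]).T+r.x[:2]))
print('jig center coords',Rj.T@(r.x[:2]-J))
print('post top',ray(T,f((80,480),(0,395),250,180,7),.08),'scene',ray(S,f((598,449),(395,395),365,183,6),.08))
g=cv2.cvtColor(T[0]['pixels'],cv2.COLOR_RGB2HSV)
m=cv2.inRange(g[180:204,250:275],(18,120,60),(32,255,255));ys,xs=np.nonzero(m);print('brass blob',xs.size,xs.mean()+250,ys.mean()+180,ray(T,(xs.mean()+250,ys.mean()+180),.08))
```

```text
board top cam [ 0.59678692 -0.19215716  0.12153377] 6.96337214211272 [ 0.6  1.4  1.  -0.8 -1.2 -1.9 -0.5  1.3]
hole from corners [ 0.55962038 -0.1765479 ] direct top [ 0.55945304 -0.17400292] scene [ 0.56265883 -0.17525523]
scene near corners R,L [[ 0.55121371 -0.23954194]
 [ 0.54246826 -0.15326046]] expected [[ 0.54764817 -0.24349315]
 [ 0.53673704 -0.154157  ]]
jig center coords [0.00347865 0.00668731]
post top [0.58147128 0.23128303 0.08      ] scene [0.58542359 0.23243237 0.08      ]
brass blob 43 261.1162790697674 191.88372093023256 [0.58091917 0.23092205 0.08      ]
```

```bash
python3 -m jog '[[0,0,0,-0.04,0.056,0,55],[0,0,0,-0.04,0.056,0,55],[0,0,0,-0.04,0.056,0,55],[0,0,0,-0.04,0.056,0,55],[0,0,0,-0.024,0.057,0,55],[0,0,0,0,0,0.03,55],[0,0,0,0,0,0,55]]' >/dev/null; python3 -c "from h import *;st();print(observe()['position'], Rj.T@(np.array([.583,.2315])-np.array(observe()['position'])[:2]))"
```

```text
t 22.575 tcp jig mm [ 24.3 405.9] z 141.3 yaw err deg -0.06 tilt [-0.0052 -0.0009] F jig [-0.3 -0.5] 0.4 w 0.0467 gf 0.0 q6 -88 T [ 0.03 -0.04  0.02]
[0.57155637 0.20675903 0.14133444] [0.01421164 0.02326159]
```

```bash
python3 -m jog '[[0,0,0,-0.014,0.023,0,55],[0,0,0,0,0,0,55]]' >/dev/null; python3 -c "from h import *;st();print(observe()['position'], Rj.T@(np.array([.583,.2315])-np.array(observe()['position'])[:2]))"
```

```text
t 22.825 tcp jig mm [ 39.8 428.9] z 144.6 yaw err deg -0.07 tilt [0.0013 0.0004] F jig [-0.3 -0.2] -0.8 w 0.0473 gf 0.0 q6 -86 T [-0.02 -0.02 -0.03]
[0.58431107 0.23142638 0.1446185 ] [-0.00129392  0.00022384]
```

```bash
python3 -m jog '[[0,0,0,0.001,0,0.045,55],[0,0,0,0,0,0.03,55],[0,0,0,0,0,0.013,55],[0,0,0,0,0,0,55]]' 30 >/dev/null; python3 -c "from h import *;st()"; python3 -m jog '[[0,0,0,0,0,0,0],[0,0,0,0,0,0,0],[0,0,0,0,0,0,0],[0,0,0,0,0,0,0]]' 30 >/dev/null; python3 -c "from h import *;st();print(observe()['position'])"
```

```text
t 23.325 tcp jig mm [ 38.  428.5] z 56.1 yaw err deg -0.1 tilt [-0.0002 -0.0001] F jig [0.8 0.7] -0.2 w 0.0469 gf 0.0 q6 -86 T [0.04 0.03 0.01]
t 23.825 tcp jig mm [ 38.5 429.1] z 57.4 yaw err deg -0.04 tilt [0.0028 0.0001] F jig [-0.5 -2.4] 6.2 w 0.0206 gf 29.416621327400208 q6 -86 T [-0.2   0.08 -0.03]
[0.58300732 0.23146413 0.05739825]
```

```bash
python3 -m jog '[[0,0,0,0,0,-0.005,0],[0,0,0,0,0,-0.01,0],[0,0,0,0,0,-0.03,0],[0,0,0,0,0,-0.05,0],[0,0,0,0,0,-0.02,0],[0,0,0,0,0,0,0]]' 60 >/dev/null
python3 - <<'E'
from h import *
st();p=np.array(observe()['position']);print(p,'to hole jig',Rj.T@(np.array([.5608,-.1755])-p[:2]))
d=cam("scene")[0]['pixels'][:,:,::-1];cv2.imwrite('pics/f.png',cv2.resize(d[110:220,340:450],None,fx=5,fy=5,interpolation=cv2.INTER_CUBIC))
E
```

```text
t 24.575 tcp jig mm [ 38.2 429.3] z 172.7 yaw err deg -0.05 tilt [0.0035 0.0007] F jig [1.2 0.3] -1.5 w 0.0197 gf 58.82019817829132 q6 -86 T [-0.04  0.01 -0.06]
[0.58272914 0.23167364 0.17269074] to hole jig [-0.06858651 -0.40195416]
```

View pics/f.png

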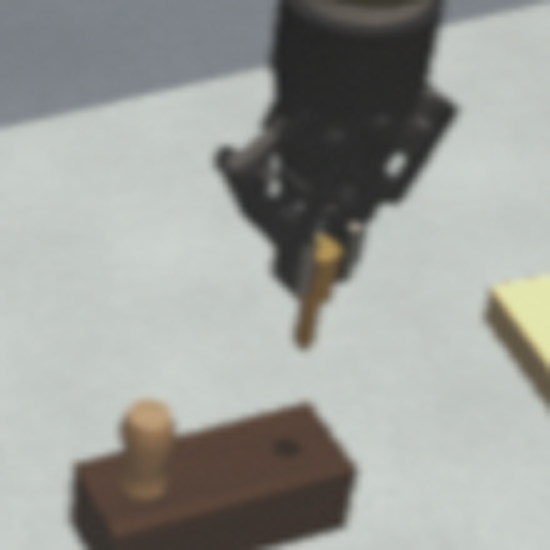

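The post is held but looks off-centre and possibly tilted: head top at about (328,243), foot at (303,347). I'll measure both ends.

Run:
```python
from h import *
S=cam("scene");T=cam("top")
f=lambda p:((p[0]+.5)/5-.5+340,(p[1]+.5)/5-.5+110)
top=ray(S,f((328,243)),.195);foot=ray(S,f((303,343)),.127)
p=np.array(observe()['position'])
print('top',top,'foot',foot,'jig rel tcp',Rj.T@(top-p)[:2]*1e3,Rj.T@(foot-p)[:2]*1e3)
for x in (0,.01): # expected pixels in crop for vertical post at tcp + x*jx
  q=p[:2]+Rj@[x,0]
  print(x,[( (u-[340,110]+.5)*5-.5).round() for u in proj(S,[[*q,.195],[*q,.127]])])
i=S[0]['pixels'][:,:,::-1];cv2.imwrite('pics/g.png',cv2.resize(i[150:185,385:425],None,fx=14,fy=14,interpolation=cv2.INTER_CUBIC))
```

```text
top [0.58183231 0.23779437 0.195     ] foot [0.58178578 0.23316704 0.127     ] jig rel tcp [0.88631786 6.35328517] [0.30820274 1.76197083]
0 [array([317., 246.]), array([300., 344.])]
0.01 [array([328., 256.]), array([311., 355.])]
```

View pics/g.png

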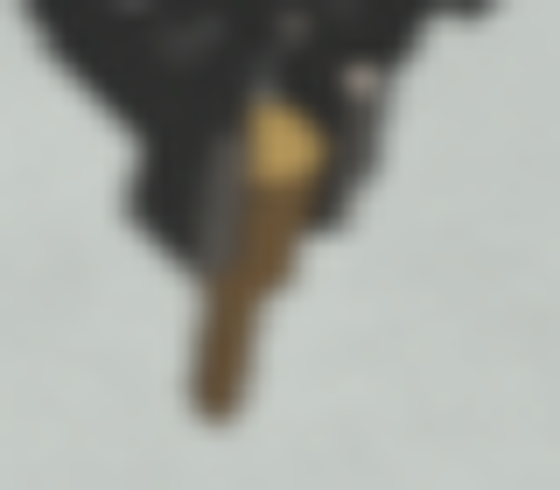

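The post is centred (foot within 2 mm of the TCP); one finger hides part of the head, which made it look tilted. Moving over the hole.

```bash
python3 -m jog '[[0,0,0,0,0,-0.03,0],[0,0,0,0.03,-0.05,0,0],[0,0,0,0.0386,-0.05,0,0],[0,0,0,0,-0.06,0,0],[0,0,0,0,-0.06,0,0],[0,0,0,0,-0.06,0,0],[0,0,0,0,-0.06,0,0],[0,0,0,0,-0.05,0,0],[0,0,0,0,-0.012,0,0],[0,0,0,0,0,0,0]]' >/dev/null
python3 -m jog '[[0,0,0,0,0,0.04,0],[0,0,0,0,0,0.03,0],[0,0,0,0,0,0,0]]' >/dev/null
python3 - <<'E'
from h import *
st();p=np.array(observe()['position']);print(p,'to hole jig',Rj.T@(np.array([.5608,-.1755])-p[:2]))
d=cam("scene")[0]['pixels'][:,:,::-1];cv2.imwrite('pics/h.png',cv2.resize(d[195:270,210:280],None,fx=8,fy=8,interpolation=cv2.INTER_CUBIC))
E
```

```text
t 26.35 tcp jig mm [-31.5  30.1] z 129.0 yaw err deg 0.05 tilt [-0.0045  0.0027] F jig [-0.4  0.1] -1.8 w 0.02 gf 59.07764196395874 q6 -125 T [-0.01  0.01 -0.04]
[ 0.55931538 -0.17295869  0.12901085] to hole jig [ 0.00118267 -0.00269511]
```

```bash
python3 -m jog '[[0,0,0,-0.001,-0.0027,0.02,0],[0,0,0,0,0,0.009,0],[0,0,0,0,0,0,0],[0,0,0,0,0,0,0]]' >/dev/null
python3 - <<'E'
from h import *
st();p=np.array(observe()['position']);print(p,'to hole jig',Rj.T@(np.array([.5608,-.1755])-p[:2]))
S=cam("scene");d=S[0]['pixels'][:,:,::-1];cv2.imwrite('pics/h.png',cv2.resize(d[205:265,215:275],None,fx=9,fy=9,interpolation=cv2.INTER_CUBIC))
z=p[2]+.0076-.053
q=lambda P:((proj(S,P)-[215,205]+.5)*9-.5).round(1).tolist()
print('foot',z,q([[*p[:2],z]]),'hole',q([[.5608,-.1755,.046]]),q([[p[0],p[1],.046]]))
E
```

```text
t 26.9 tcp jig mm [-29.4  25. ] z 102.8 yaw err deg -0.04 tilt [ 0.0013 -0.0007] F jig [ 0.6 -0.3] -1.5 w 0.02 gf 59.07845914363861 q6 -126 T [ 0.02  0.03 -0.  ]
[ 0.56198993 -0.17774483  0.10283434] to hole jig [-0.00092401  0.00236673]
foot 0.0574343378395648 [[356.1, 239.9]] hole [[368.5, 259.9]] [[361.9, 265.0]]
```

View pics/h.png

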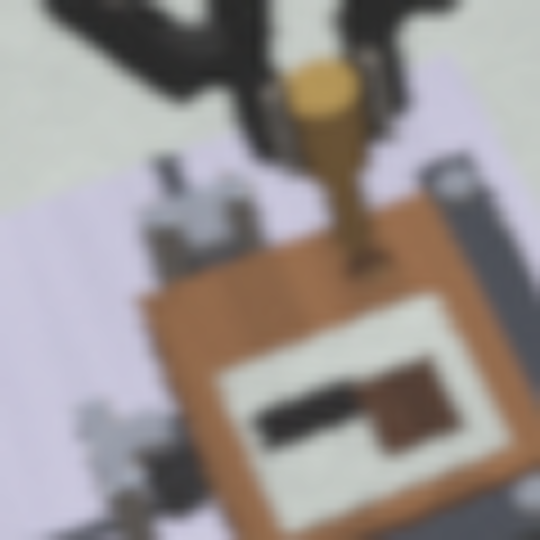

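In this view the hole is at about (370,262) and the foot at about (353,250), so the post must go about 3 mm towards +y and 1 mm back in x.

```bash
python3 -m jog '[[0,0,0,0.001,0.0028,0,0],[0,0,0,0,0,0.005,0],[0,0,0,0,0,0,0],[0,0,0,0,0,0,0]]' >/dev/null
python3 -c "from h import *;st();print(observe()['position'])"
python3 -m jog '[[0,0,0,0,0,0.003,0],[0,0,0,0,0,0.003,0],[0,0,0,0,0,0,0]]' >/dev/null; python3 -c "from h import *;st()"
```

```text
t 27.45 tcp jig mm [-30.8  27.8] z 96.8 yaw err deg -0.05 tilt [-0.0001  0.    ] F jig [0.6 0. ] -1.0 w 0.0201 gf 59.07813906669617 q6 -125 T [-0.01  0.01  0.  ]
[ 0.56032168 -0.17508189  0.09677621]
t 27.825 tcp jig mm [-30.9  27.9] z 90.5 yaw err deg -0.05 tilt [-0.0006  0.0003] F jig [-0.1  0.6] -1.9 w 0.0203 gf 59.07773315906525 q6 -125 T [-0.02 -0.02  0.  ]
```

```bash
python3 -m jog '[[0,0,0,0,0,0.001,0],[0,0,0,0,0,0.001,0],[0,0,0,0,0,0,0]]' >/dev/null; python3 -c "from h import *;st()";python3 -m jog '[[0,0,0,0,0,0.001,0],[0,0,0,0,0,0.001,0],[0,0,0,0,0,0,0]]' >/dev/null; python3 -c "from h import *;st()"; python3 -m jog '[[0,0,0,0,0,0.001,0],[0,0,0,0,0,0,0]]' >/dev/null; python3 -c "from h import *;st()"
```

```text
t 28.2 tcp jig mm [-30.8  27.9] z 88.8 yaw err deg -0.05 tilt [-0.0001  0.    ] F jig [-0.5  0. ] -1.8 w 0.02 gf 59.07814979553223 q6 -125 T [0.   0.02 0.05]
t 28.575 tcp jig mm [-30.8  27.9] z 86.7 yaw err deg -0.05 tilt [-0.0001  0.0001] F jig [ 0.1 -0. ] -1.3 w 0.02 gf 59.07747209072113 q6 -125 T [-0.01  0.    0.01]
t 28.825 tcp jig mm [-30.8  27.9] z 85.7 yaw err deg -0.05 tilt [-0.0001  0.0001] F jig [-0.1  0.6] -0.7 w 0.0201 gf 59.07774209976196 q6 -125 T [-0.02 -0.    0.08]
```

```bash
python3 -m jog '[[0,0,0,0,0,0.001,0],[0,0,0,0,0,0.001,0],[0,0,0,0,0,0,0]]' >/dev/null; python3 -c "from h import *;st()";python3 -m jog '[[0,0,0,0,0,0.001,0],[0,0,0,0,0,0.001,0],[0,0,0,0,0,0,0]]' >/dev/null; python3 -c "from h import *;st()"; python3 -m jog '[[0,0,0,0,0,0.001,0],[0,0,0,0,0,0.001,0],[0,0,0,0,0,0,0]]' >/dev/null; python3 -c "from h import *;st()"
```

```text
t 29.2 tcp jig mm [-30.8  27.9] z 83.7 yaw err deg -0.05 tilt [-0.0002  0.0001] F jig [ 0.1 -0.7] -0.7 w 0.0198 gf 59.078131914138794 q6 -125 T [0.   0.03 0.02]
t 29.575 tcp jig mm [-30.8  27.9] z 81.7 yaw err deg -0.05 tilt [-0.0002  0.0001] F jig [-0.3 -0.8] -0.2 w 0.0204 gf 59.078471660614014 q6 -125 T [ 0.02  0.   -0.01]
t 29.95 tcp jig mm [-30.8  27.9] z 79.7 yaw err deg -0.05 tilt [-0.0002  0.0001] F jig [ 0.4 -0.8] -1.5 w 0.0199 gf 59.07851278781891 q6 -125 T [0.04 0.03 0.02]
```

```bash
python3 -m jog '[[0,0,0,0,0,0.0012,0],[0,0,0,0,0,0.0012,0],[0,0,0,0,0,0.0012,0],[0,0,0,0,0,0,0]]' >/dev/null; python3 -c "from h import *;st()";python3 -m jog '[[0,0,0,0,0,0.0012,0],[0,0,0,0,0,0.0012,0],[0,0,0,0,0,0.0012,0],[0,0,0,0,0,0,0]]' >/dev/null; python3 -c "from h import *;st()"; python3 -m jog '[[0,0,0,0,0,0.0012,0],[0,0,0,0,0,0.0012,0],[0,0,0,0,0,0.0012,0],[0,0,0,0,0,0,0]]' >/dev/null; python3 -c "from h import *;st()"
```

```text
t 30.45 tcp jig mm [-30.8  27.9] z 76.1 yaw err deg -0.05 tilt [-0.0002  0.0001] F jig [-0.1  0.5] -1.4 w 0.0202 gf 59.0789920091629 q6 -125 T [-0.04  0.03  0.  ]
t 30.95 tcp jig mm [-30.8  27.9] z 72.5 yaw err deg -0.05 tilt [-0.0002  0.0001] F jig [ 0.3 -0.7] -1.3 w 0.0198 gf 59.079262018203735 q6 -125 T [-0.01 -0.02  0.  ]
t 31.45 tcp jig mm [-30.8  27.9] z 68.9 yaw err deg -0.05 tilt [-0.0003  0.0001] F jig [-0.3 -0.6] -0.9 w 0.0201 gf 59.07935321331024 q6 -125 T [-0.01 -0.04 -0.03]
```

```bash
python3 -m jog '[[0,0,0,0,0,0.0012,0],[0,0,0,0,0,0.0012,0],[0,0,0,0,0,0.0012,0],[0,0,0,0,0,0.0012,0],[0,0,0,0,0,0,0]]' >/dev/null; python3 -c "from h import *;st()";python3 -m jog '[[0,0,0,0,0,0.0012,0],[0,0,0,0,0,0.0012,0],[0,0,0,0,0,0.0012,0],[0,0,0,0,0,0.0012,0],[0,0,0,0,0,0,0]]' >/dev/null; python3 -c "from h import *;st()"; python3 -m jog '[[0,0,0,0,0,0.0012,0],[0,0,0,0,0,0.0012,0],[0,0,0,0,0,0,0]]' >/dev/null; python3 -c "from h import *;st()"
```

```text
t 32.075 tcp jig mm [-30.8  27.9] z 64.1 yaw err deg -0.05 tilt [-0.0002  0.0001] F jig [ 0.2 -0.3] -1.6 w 0.02 gf 59.079283475875854 q6 -125 T [ 0.01 -0.01  0.08]
t 32.7 tcp jig mm [-30.9  27.9] z 59.3 yaw err deg -0.05 tilt [-0.0002  0.0001] F jig [ 0.6 -0.6] -1.0 w 0.0201 gf 59.07931208610535 q6 -125 T [-0.02 -0.01 -0.03]
t 33.075 tcp jig mm [-30.8  27.9] z 56.9 yaw err deg -0.05 tilt [-0.0002  0.0001] F jig [ 0.4 -0.3] -2.2 w 0.0198 gf 59.07909035682678 q6 -125 T [-0.03  0.02  0.01]
```

```bash
python3 -m jog '[[0,0,0,0,0,0.001,0],[0,0,0,0,0,0.001,0],[0,0,0,0,0,0,0]]' >/dev/null; python3 -c "from h import *;st()";python3 -m jog '[[0,0,0,0,0,0.0006,0],[0,0,0,0,0,0,0]]' >/dev/null; python3 -c "from h import *;st()"; python3 -m jog '[[0,0,0,0,0,0.0005,0],[0,0,0,0,0,0,0]]' >/dev/null; python3 -c "from h import *;st()"
```

```text
t 33.45 tcp jig mm [-30.8  27.9] z 54.9 yaw err deg -0.05 tilt [-0.0002  0.0001] F jig [-0.   0.4] -1.1 w 0.02 gf 59.078882932662964 q6 -125 T [ 0.    0.03 -0.02]
t 33.7 tcp jig mm [-30.8  27.9] z 54.4 yaw err deg -0.05 tilt [-0.  0.] F jig [ 0.5 -0.4] -1.3 w 0.02 gf 59.0787273645401 q6 -125 T [-0.02 -0.    0.03]
t 33.95 tcp jig mm [-30.8  27.9] z 53.9 yaw err deg -0.05 tilt [-0.  0.] F jig [0.4 0.2] -1.0 w 0.0197 gf 59.078625440597534 q6 -125 T [0.05 0.02 0.01]
```

```bash
python3 -m jog '[[0,0,0,0,0,0.0005,0],[0,0,0,0,0,0,0]]' >/dev/null; python3 -c "from h import *;st()";python3 -m jog '[[0,0,0,0,0,0.0005,0],[0,0,0,0,0,0,0]]' >/dev/null; python3 -c "from h import *;st()"; python3 -m jog '[[0,0,0,0,0,0.0005,0],[0,0,0,0,0,0,0]]' >/dev/null; python3 -c "from h import *;st()"
```

```text
t 34.2 tcp jig mm [-30.7  27.9] z 53.6 yaw err deg -0.05 tilt [ 0.0002 -0.0001] F jig [-0.6  0.1] 0.8 w 0.0203 gf 59.27348971366882 q6 -125 T [0.05 0.06 0.02]
t 34.45 tcp jig mm [-30.7  27.8] z 53.5 yaw err deg -0.05 tilt [ 0.0005 -0.0004] F jig [-1.9  0.7] 6.3 w 0.0198 gf 59.79260265827179 q6 -125 T [ 0.19  0.34 -0.03]
t 34.7 tcp jig mm [-30.7  27.8] z 53.5 yaw err deg -0.05 tilt [ 0.0009 -0.0006] F jig [-3.5  1.5] 9.4 w 0.0204 gf 60.21855890750885 q6 -125 T [ 0.32  0.53 -0.03]
```

Seated at 53.5 mm, as predicted. Relaxing, releasing and retreating.

```bash
python3 -m jog '[[0,0,0,0,0,-0.001,0],[0,0,0,0,0,0,20],[0,0,0,0,0,0,30],[0,0,0,0,0,0,50],[0,0,0,0,0,0,50],[0,0,0,0,0,0,50]]' 20 >/dev/null; python3 -c "from h import *;st()"; python3 -m jog '[[0,0,0,0,0,-0.01,50],[0,0,0,0,0,-0.03,50],[0,0,0,0,0,-0.06,50],[0,0,0,0,0,-0.05,50],[0,0,0,0.06,0,0,50],[0,0,0,0.06,0,0,50],[0,0,0,0,0.06,0,50],[0,0,0,0,0.06,0,50],[0,0,0,0,0.06,0,50],[0,0,0,0,0,0,50]]' >/dev/null
python3 - <<'E'
from h import *
st();T=cam("top");S=cam("scene")
for n,c,z in(("top",T,.076),("scene",S,.076)):
    g=cv2.cvtColor(c[0]['pixels'],cv2.COLOR_RGB2HSV);u=proj(c,[[.5603,-.1751,z]])[0];x0,y0=int(u[0])-12,int(u[1])-12
    print(n,u.round(1));
    cv2.imwrite(f'pics/i_{n}.png',c[0]['pixels'][:,:,::-1])
    m=cv2.inRange(g[y0:y0+24,x0:x0+24],(18,110,110),(32,255,255));ys,xs=np.nonzero(m)
    if xs.size:print(xs.size,xs.mean()+x0,ys.mean()+y0,ray(c,(xs.mean()+x0,ys.mean()+y0),z))
E
```

```text
t 35.45 tcp jig mm [-30.8  27.9] z 53.4 yaw err deg -0.05 tilt [-0.0001  0.    ] F jig [ 0.1 -1.5] -0.3 w 0.043 gf 0.0 q6 -125 T [ 0.01 -0.04  0.03]
t 36.7 tcp jig mm [-151.2  211.1] z 204.3 yaw err deg 0.24 tilt [0.001  0.0001] F jig [-0.5 -0.2] -0.7 w 0.0427 gf 0.0 q6 -114 T [-0.02 -0.03  0.05]
top [388.8 194.8]
36 389.3611111111111 194.91666666666666 [ 0.5597689  -0.17695599  0.076     ]
scene [253.9 225.8]
29 254.13793103448276 227.58620689655172 [ 0.56638665 -0.1758342   0.076     ]
```

The post head shows where the seated pose puts it in both cameras, and the gripper is clear of everything. Handing in.

```bash
python3 -c "
from rig import job
print(job.close_job())"
```

```text
the job is handed in; nothing more can be done
None
```

I handed the job in at about 37 s, and no verdict came back. The three boards are flush and square against both stops; the pushers went firm at about 12 N (near) and 14 N (right). The post is down through all three with its head seated on the top board at about 9 N, and the gripper is released and clear.

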